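# Crack the rice cooker's lid to vent it

## Robot

A 6-joint arm with a two-finger parallel gripper is mounted at the origin on the work surface. World frame = base frame: x ahead of the robot, y to its left, z up, the work surface at z = 0. Lengths are in mm, angles in rad, forces in N, time in s.
With the tool pointing down it reaches from about 275 to 850 mm from the base axis. Payload 19 kg.
Tool frame: the origin (TCP) lies at the very end of the fingers, on their centre line; the grasp point (between the pads) lies 19 mm behind it; z points along the fingers, y is the line along which they close (so a half turn about z gives the same grasp; the last joint's range is limited). The gripper opens to 85 mm and grips with 20 to 120 N. Pads are 22 mm wide; open, the fingers measure 114 mm over their backs; the gripper's body (76 mm by 85 mm) begins 54 mm behind the grasp point. The pads swing forward as they close: fully open they stand 13 mm farther back than shut.
Start: joints at [1.064, 0.15, 1.437, -0, 1.554, -0.134], TCP at [209.431, 535.471, 231.267] pointing down, gripper open.
Joint ranges: [-2.8, 2.8], [-0.68, 2.1], [0.12, 2.68], [-1.39, 4.53], [0.16, 2.79], [-2.81, 2.81]. Speed limits (rad/s): [1.89, 1.89, 2.22, 3.01, 3.01, 3.01].

## Interface

Orientations are given as a unit quaternion [w, x, y, z].
In Python, from station import robot gives the robot as it stands. The module is installed in compiled form; this text tells all that it offers.
- The arm moves only by the tool carry_out, never from a script. Its argument "rows" is a list that holds one entry, the list of rows, each a list of 7 numbers: the shift along the tool's x, y, z in mm, then the turn, a rotation vector about the tool's x, y, z in rad, then the finger opening in mm, from 0 to 85.4. In form: [[[dx, dy, dz, ax, ay, az, claw], ...]]. A call has 1 to 5 rows; each row is the pose to reach, as a shift and turn from the pose commanded when the call began, along the tool's axes at that moment; what a row does not reach only later rows make up. A row lasts 1/10 s, in which the tool goes at most 50 mm and 8.59 degrees, less where a joint would pass 70% of its speed; a pose out of reach is approached as far as the arm can. A call with a gripper value outside its range is refused whole. The fingers move at their own pace and stop on an object; "force" is the grip in N (left out, the last holds). Time passes only in rows, so rows that repeat a pose let the fingers close. It gives the time, the measured TCP pose, the force, the opening and the grip force at its end, in the units of the state.
- robot.state(): the state, without advancing time (a new reading comes with each control period).
- robot.get_image(name): name is "side" or "top"; returns a dict with "frame" (400x640x3 uint8, blue, green, red), "camera_matrix" (3x3 intrinsics, pixels), "origin" and "rotation" of the camera in the world. Camera axes: x right, y down, z forward; pixel columns grow to the right and rows downward; lengths in mm; the calibration is good to about 2 mm. A picture is of the moment at which its call begins. There is no depth.
- robot.close_job(): hands the job in; it is judged then, once.
Trained networks look in the newest picture that a camera, given by its name, has taken for a name from the list of things; names that differ only in an ending like _2 or _b are one class to them, and where a whole thing is asked for, a point or a joint stands for the part that bears it (a point fixed in the world has none). Each returns a list of dicts, best first, with "conf" (0 to 1); they miss things now and then, are a little off and sometimes report something else, mostly with a low value. They report only what shows in the picture. A call takes as long as a camera call.
- robot.find_in(query, camera): "point" ([row, column] in pixels, amid what is visible of it).
- robot.cut_out(query, camera): "region" (400x640 bool, what is visible of it) and "point" ([row, column] in pixels, amid what is visible of it).
- robot.pinpoint(query, camera): "point" ([row, column] in pixels: a listed point, or the origin of a listed thing).
The state is a dict: "clock": time; "joint_positions": joint angles; "qvel": joint speeds; "effort": joint torques, N m; "tool_pos": TCP position; "tool_rot": TCP orientation; "force": force on the tool from outside, world axes, zero at the start; "wrist_torque": the same for the moment, N m; "opening": opening from 0.0 (shut) to 1.0 (fully open); "grasp_force": force on a finger pad.
Only numpy, scipy, OpenCV 4.12 (cv2) and the standard library are available. Lean on these libraries where they do the work, as an engineer would, in place of code of your own. Each camera call takes 0.05 s, during which the arm holds its last target. There are 200 camera calls.

## Task

The rice is done: let the steam out of the rice cooker without letting its sprung lid fly up. Press the lid catch on the cooker's front down with one fingertip and, with that finger still on the catch, trap the lid under the other finger as it pops up, so that it stands open only a crack. Finish while still holding the lid there under the finger; pick nothing up and leave everything else on the counter where it stands.

Things in the scene. Friction and masses are not known exactly. Their poses are not given: they have to be found in the camera images.
- cooker: electric rice cooker, cream-white shell, 335 mm deep, 255 wide, 214 tall; heavy, does not move. Origin on the counter under its middle; its x axis points from its front (dark console with display, keys and lid catch, towards the robot) to its back (lid hinge), z up. The console, 130 mm wide, reaches from x = -182 to -132 mm, its top 199 mm above the counter
- catch_top (a point): centre of the top face of the lid catch: grey push bar, 36 mm front to back, 58 mm wide, on the console's top, at cooker x = -154 mm, y = 0, 214 mm above the counter when up. It goes straight down by at most 8 mm and springs back: 3 N at first, 6 N fully down. The point moves with it
- cooker_catch (a joint): how far the catch is pressed, m: 0 up, 0.008 fully down. The lid is let go at about 0.005 (4.5 to 6 mm).
- lid_front (a point): point on the lid's flat top, on its middle line, 70 mm behind the catch's middle (cooker x = -84 mm), 192 mm above the counter while shut: 14 mm below the top of the fully pressed catch. Moves with the lid. The flat top runs from 32 mm (front edge 26 mm) to 205 mm behind the catch's middle and 100 mm to either side; the trapping finger does well 45 to 110 mm behind it
- cooker_lid (a joint): lid angle, rad: 0 shut and latched, 1.45 wide open. Hinge across the cooker's back at x = +150 mm, 168 mm up; at 0.1 rad the front edge stands 28 mm up. Let go, it springs up at once at up to 2 rad/s (0.3 rad in some 0.2 s); a finger over its front part stops it, pushed up with 3 to 5 N. Pushed down again, it latches only if the catch is pressed
- rice_cup: clear rice measuring cup, 70 mm across, 80 mm tall, stands beside the cooker on its left (seen from the robot); origin under its centre
- paddle: white plastic rice paddle, 225 mm long, lies beside the cooker on its right (seen from the robot); origin on the counter below its middle
- box_open: open black lacquer meal box with a red inside, 185 x 150 x 52 mm; origin under its centre
- box_lidded: closed black lacquer meal box, 185 x 150 x 62 mm; origin under its centre
- bowl: steel mixing bowl, 170 mm across, 65 mm tall; origin under its centre
- sauce_bottle: brown glass sauce bottle, 66 mm across, 175 mm tall; origin under its centre
- tea_cup: blue-white tea cup, 72 mm across, 75 mm tall; origin under its centre
- timer: white kitchen timer standing on its foot, 40 x 70 x 64 mm; origin under its body

How it is judged:
By the outcome, as a careful person would: the job done as asked, in the order asked, and still so for the second after the job is handed in, while the arm keeps its last pose, push and grip.
It also fails if it takes over 32 s, if anything falls off the work surface, if the arm or the gripper's body presses on something with over 40 N, if the wrist force passes 120 N, or if a joint passes its speed limit or range.

## Working session

There is one attempt and no reset: what is moved stays moved. The work goes in short steps, Python scripts to look and compute and a tool call to move; the robot and the scene stay as the last step left them, time stands still between calls to the robot, and variables do not carry over. Pictures are saved under pics/ and viewed, at most 10 in all, crops included, and the job is handed in when it is done.

Besides the shell and the picture viewer there is one more tool, called by a JSON object that holds its "op" and its "data". carry_out: Moves the arm, as the interface text tells. Its arguments: {"type":"object","properties":{"rows":{"type":"array","items":{"type":"array","items":{"type":"array","items":{"type":"number"}}}},"force":{"type":"number"}},"required":["rows"]}

```bash
mkdir -p pics
cat > h.py <<'E'
import numpy as np, cv2
from station import robot
def ray(im,p):
    d=im["rotation"]@np.linalg.inv(im["camera_matrix"])@np.array([p[1],p[0],1.]); return np.array(im["origin"],float),d/np.linalg.norm(d)
def atz(im,p,z):
    o,d=ray(im,p); return o+d*(z-o[2])/d[2]
def tri(a,pa,b,pb):
    o,d=ray(a,pa);q,e=ray(b,pb)
    s=np.linalg.lstsq(np.c_[d,-e],q-o,rcond=None)[0]
    x,y=o+s[0]*d,q+s[1]*e
    return (x+y)/2,np.linalg.norm(x-y)
E
python3 - <<'E'
from h import *
np.set_printoptions(precision=1,suppress=True)
I={}
for c in("side","top"):
    I[c]=robot.get_image(c); I[c]={k:np.array(v) for k,v in I[c].items()}
    cv2.imwrite(f"pics/{c}0.png",I[c]["frame"]); print(c,I[c]["origin"])
for n,z in(("catch_top",214),("lid_front",192),("cooker",0)):
    P={}
    for c in I:
        r=robot.pinpoint(n,c)
        if r: P[c]=r[0]["point"]; print(n,c,[(np.array(q["point"]),round(q["conf"],2)) for q in r[:2]],atz(I[c],P[c],z))
    if len(P)==2: print(tri(I["side"],P["side"],I["top"],P["top"]))
s=robot.state();print(s)
E
```

```text
side [ 304.4 -893.6  969. ]
top [ 364.   -13.7 1412.6]Traceback (most recent call last):
  File "<stdin>", line 11, in <module>
  File "h.py", line 6, in atz
    o,d=ray(im,p); return o+d*(z-o[2])/d[2]
        ~~~^^^^^^
  File "h.py", line 4, in ray
    d=im["rotation"]@np.linalg.inv(im["camera_matrix"])@np.array([p[1],p[0],1.]); return np.array(im["origin"],float),d/np.linalg.norm(d)
      ~~~~~~~~~~~~~~^~~~~~~~~~~~~~~~~~~~~~~~~~~~~~~~~~~
ValueError: matmul: Input operand 1 has a mismatch in its core dimension 0, with gufunc signature (n?,k),(k,m?)->(n?,m?) (size 3 is different from 4)
```

```bash
cat > m.py <<'E'
from h import *
import sys
from scipy.spatial.transform import Rotation as R
np.set_printoptions(precision=1,suppress=True)
def shoot(tag):
    I={}
    for c in("side","top"):
        im=dict(robot.get_image(c)); q=np.array(im["rotation"],float); 
        im["rotation"]=R.from_quat(q,scalar_first=True).as_matrix() if q.size==4 else q
        I[c]=im; cv2.imwrite(f"pics/{c}{tag}.png",im["frame"])
    return I
if __name__=="__main__":
    I=shoot(sys.argv[1])
    for n,z in(("catch_top",214),("lid_front",192),("cooker",0)):
        P={}
        for c in I:
            r=robot.pinpoint(n,c)
            if r: P[c]=r[0]["point"]; print(n,c,[(np.array(q["point"]),round(q["conf"],2)) for q in r[:2]],atz(I[c],P[c],z))
        if len(P)==2: print(*tri(I["side"],P["side"],I["top"],P["top"]))
    s=robot.state();print(s["clock"],np.array(s["tool_pos"]),[round(v,4) for v in s["tool_rot"]],s["force"],s["opening"])
E
python3 m.py 1; python3 -c "
from h import *;print(robot.get_image('top')['rotation'])"
```

```text
catch_top side [(array([188.8, 289.5]), 0.69)] [480.2 -24.3 214. ]
catch_top top [(array([190.3, 365.1]), 0.67), (array([220.3, 325.8]), 0.52)] [ 590.9 -148.2  214. ]
[ 513.9 -133.5  317.8] 112.82345514270688
lid_front side [(array([184.8, 305.7]), 0.84)] [540.1   5.  192. ]
lid_front top [(array([207.9, 323.5]), 0.82)] [531.9  -9.5 192. ]
[533.1  -9.9 204.9] 5.990775439736102
cooker side [(array([219.2, 327. ]), 0.64), (array([258.9, 350.9]), 0.45)] [619.7  16.5   0. ]
cooker top [(array([255.1, 429.4]), 0.43)] [ 382.8 -417.8    0. ]
[ 436.7 -326.6  376.2] 121.90427518663826
0.55 [209.4 535.5 231.3] [np.float64(-0.0), np.float64(0.1853), np.float64(0.9827), np.float64(-0.0001)] [-0.5  0.4  0. ] 1.0040877225912488
[-0.06417748  0.71080294 -0.69823475  0.05575537]
```

View pics/top0.png

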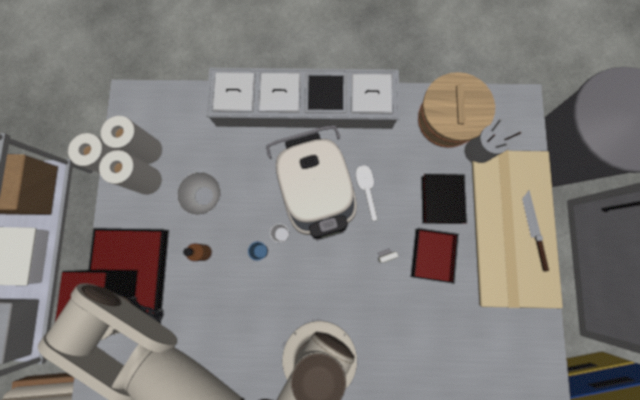

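View pics/side0.png

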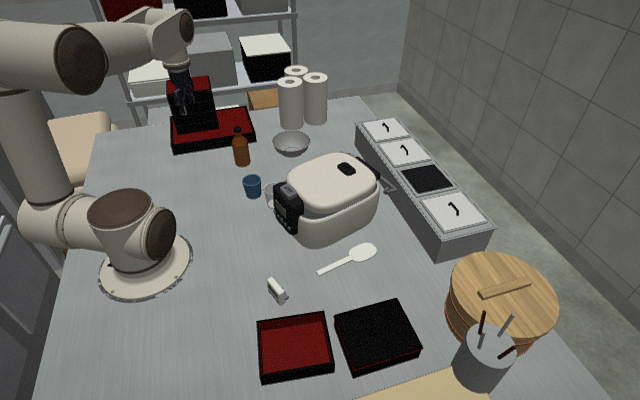

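```bash
cat > n.py <<'E'
from m import *
I=shoot("2")
for c in I:
    for q in("catch_top","cooker_catch","cooker_lid","cooker"):
        for r in robot.cut_out(q,c)[:2]:
            m=np.array(r["region"]).astype(np.uint8); rr,cc=np.nonzero(m)
            print(c,q,round(r["conf"],2),m.sum(),rr.mean(),cc.mean(),cv2.minAreaRect(np.c_[cc,rr].astype(np.float32)))
    for q in("catch_top","lid_front"):
        for r in robot.pinpoint(q,c)[:2]:print(c,q,np.array(r["point"]),round(r["conf"],2),atz(I[c],r["point"],214 if q[0]=="c" else 192))
a=cv2.resize(I["top"]["frame"][125:245,260:370],None,fx=5,fy=5,interpolation=cv2.INTER_CUBIC)
cv2.imwrite("pics/c_top.png",a)
a=cv2.resize(I["side"]["frame"][140:250,250:390],None,fx=5,fy=5,interpolation=cv2.INTER_CUBIC)
cv2.imwrite("pics/c_side.png",a)
E
python3 n.py
```

```text
side catch_top 0.71 192 191.42708333333334 287.9583333333333 ((288.0000305175781, 191.50001525878906), (17.677669525146484, 12.020814895629883), 45.0)
side cooker_catch 0.65 156 191.26282051282053 286.9935897435897 ((286.7500305175781, 191.25001525878906), (15.55634880065918, 10.606600761413574), 45.0)
side cooker_lid 0.83 3766 182.47450876261286 331.10701009028145 ((331.60003662109375, 181.70001220703125), (58.13776779174805, 80.9456558227539), 63.43495178222656)
side cooker 0.73 7774 198.68703370208388 327.48970928736816 ((328.9383850097656, 196.66439819335938), (91.96558380126953, 107.24956512451172), 47.121097564697266)
side catch_top [189.5 292.5] 0.64 [488.3 -30.3 214. ]
side lid_front [187.6 305. ] 0.56 [534.2  -7.8 192. ]
top catch_top 0.64 194 224.32474226804123 327.97938144329896 ((328.075439453125, 224.26414489746094), (11.263564109802246, 17.582151412963867), 74.05460357666016)
top cooker_catch 0.73 149 224.26174496644296 328.38926174496646 ((328.26470947265625, 224.058837890625), (9.943960189819336, 16.00735092163086), 75.96376037597656)
top cooker_lid 0.95 5052 179.62074425969914 314.506927949327 ((314.3000183105469, 178.9000244140625), (80.95430755615234, 70.83501434326172), 71.56504821777344)
top cooker 0.85 6867 183.4367263725062 315.2844036697248 ((315.50433349609375, 184.5856475830078), (108.72805786132812, 75.74361419677734), 73.0724868774414)
top catch_top [221.5 326.5] 0.68 [483.6 -20.3 214. ]
top lid_front [206.2 321.4] 0.77 [537.6  -2.2 192. ]
```

View pics/c_top.png

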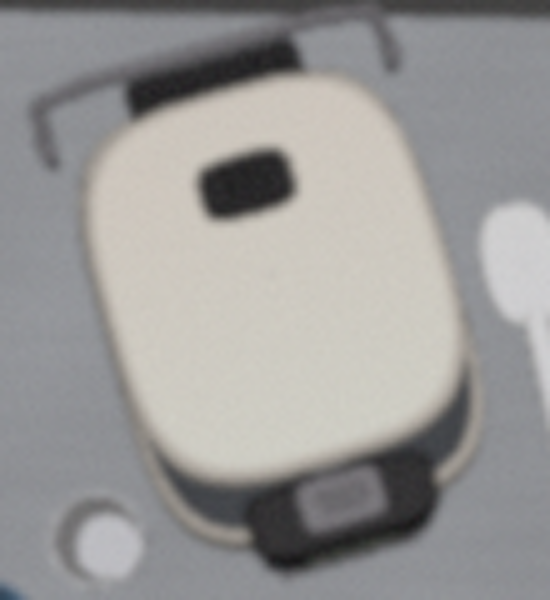

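View pics/c_side.png

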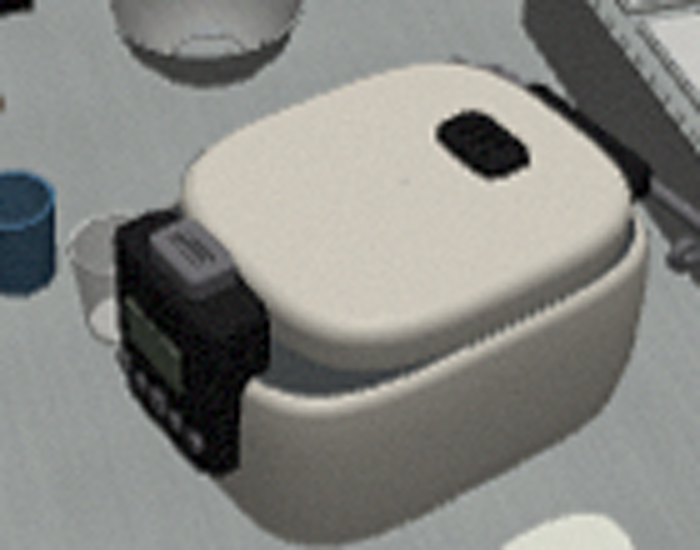

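```bash
cat > k.py <<'E'
from m import *
I=shoot("3"); T=I["top"]
print("tri",*tri(I["side"],(190.2,288.4),T,(224,328.4)))
C=atz(T,(224,328.4),212); V=atz(T,(161.8,309.4),192)
print(C,V,np.linalg.norm((V-C)[:2]),"yaw",np.degrees(np.arctan2(V[1]-C[1],V[0]-C[0])))
for q,z in(("cooker_lid",190),("cooker_catch",212)):
    m=np.array(robot.cut_out(q,"top")[0]["region"]); p=np.argwhere(m)
    w=np.array([atz(T,x,z)[:2] for x in p]); print(q,w.mean(0),cv2.minAreaRect((w).astype(np.float32)))
    if q=="cooker_lid": 
        v=w.mean(0)-C[:2]; print(np.linalg.norm(v),np.degrees(np.arctan2(v[1],v[0])))
s=robot.state();t=R.from_quat(s["tool_rot"],scalar_first=True).as_matrix();print(s["clock"],t)
E
python3 k.py
```

```text
tri [475.8 -26.7 211.3] 0.323860279511072
[475.6 -26.7 212. ] [692.6  42.3 192. ] 227.65745059150055 yaw 17.633001207707554
cooker_lid [630.6  23.7] ((635.5418090820312, 23.181808471679688), (281.71429443359375, 240.48048400878906), 18.70111083984375)
162.94418306051733 18.015587045363848
cooker_catch [475.5 -25.6] ((475.5514831542969, -25.896747589111328), (34.166812896728516, 55.60753631591797), 16.94321060180664)
1.5 [[-0.9  0.4 -0. ]
 [ 0.4  0.9 -0. ]
 [ 0.  -0.  -1. ]]
```

{"op": "carry_out", "data": {"rows": [[[-36,-30,-10,0,0,0,70],[-73,-61,-20,0,0,0,70],[-111,-92,-30,0,0,0,70],[-149,-123,-30,0,0,0,70],[-187,-154,-30,0,0,0,70]]]}}

```text
clock: 2.0
tool_pos: [328.0, 322.3, 261.7]
tool_rot: [0.0, 0.185, 0.983, 0.0]
force: [2.2, 0.9, 0.9]
opening: 0.82
grasp_force: 0.0
```

{"op": "carry_out", "data": {"rows": [[[-38,-31,0,0,0,0,70],[-76,-62,0,0,0,0,70],[-114,-94,0,0,0,0,70],[-152,-125,0,0,0,0,70],[-190,-157,0,0,0,0,70]]]}}

```text
clock: 2.5
tool_pos: [447.8, 106.6, 261.6]
tool_rot: [0.0, 0.185, 0.983, 0.0]
force: [0.6, 1.5, 0.7]
opening: 0.822
grasp_force: 0.0
```

{"op": "carry_out", "data": {"rows": [[[-36,-30,0,0,0,0.14,70],[-72,-60,0,0,0,0.28,70],[-107,-90,0,0,0,0.42,70],[-107,-90,0,0,0,0.56,70],[-107,-90,0,0,0,0.7,70]]]}}

```text
clock: 3.0
tool_pos: [514.5, -15.7, 260.9]
tool_rot: [-0.0, 0.515, 0.857, -0.0]
force: [-1.6, -0.4, -0.8]
opening: 0.815
grasp_force: 0.0
```

{"op": "carry_out", "data": {"rows": [[[0,0,0,0,0,0.14,70],[0,0,0,0,0,0.189,70],[0,0,0,0,0,0.189,70]]]}}

```text
clock: 3.3
tool_pos: [514.1, -14.3, 261.3]
tool_rot: [0.0, 0.59, 0.807, -0.0]
force: [-0.2, 1.1, 0.2]
opening: 0.817
grasp_force: 0.0
```

{"op": "carry_out", "data": {"rows": [[[0,0,15,0,0,0,70],[0,0,33,0,0,0,70],[0,0,33,0,0,0,70]]]}}

```text
clock: 3.6
tool_pos: [513.1, -14.0, 225.4]
tool_rot: [-0.002, 0.589, 0.808, -0.001]
force: [-0.1, 0.2, 0.7]
opening: 0.815
grasp_force: 0.0
```

Run:
```python
from m import *
I=shoot("4");s=robot.state();print(s["clock"],np.array(s["tool_pos"]),np.array(s["force"]))
a=cv2.resize(I["side"]["frame"][120:240,250:390],None,fx=5.5,fy=5,interpolation=cv2.INTER_CUBIC)
cv2.imwrite("pics/c_side4.png",a)
u=np.array([.9525,.303,0]);C=np.array([514.1,-14.3,0])
Rm=I["side"]["rotation"];K=np.array(I["side"]["camera_matrix"])
for d in(-42,42):
  for z in (s["tool_pos"][2],s["tool_pos"][2]+10):
    p=C+d*u;p[2]=z;x=K@Rm.T@(p-np.array(I["side"]["origin"]));x=x/x[2];print(d,z,"crop",(x[0]-250)*5.5,(x[1]-120)*5)
```

```text
3.7 [513.9 -14.2 228. ] [-0.4 -0.2 -0.2]
-42 227.9887622170678 crop 206.44169417258655 331.322240960106
-42 237.9887622170678 crop 205.47173340610988 318.7731374524667
42 227.9887622170678 crop 331.57919889693744 282.57189084642687
42 237.9887622170678 crop 331.35036976652077 270.13251788198215
```

View pics/c_side4.png

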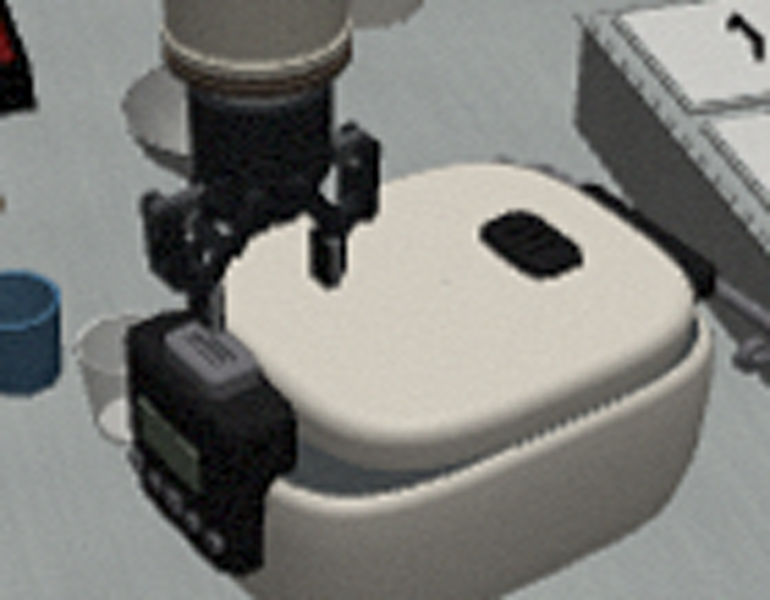

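{"op": "carry_out", "data": {"rows": [[[0,0,5,0,0,0,70],[0,0,10,0,0,0,70],[0,0,10,0,0,0,70]]]}}

```text
clock: 4.0
tool_pos: [514.0, -14.3, 217.8]
tool_rot: [-0.0, 0.59, 0.808, -0.0]
force: [0.1, -0.1, -0.0]
opening: 0.819
grasp_force: 0.0
```

{"op": "carry_out", "data": {"rows": [[[0,0,2,0,0,0,70],[0,0,4,0,0,0,70],[0,0,4,0,0,0,70]]]}}

```text
clock: 4.3
tool_pos: [514.1, -14.2, 214.1]
tool_rot: [-0.0, 0.59, 0.808, -0.0]
force: [0.1, 0.0, 0.5]
opening: 0.819
grasp_force: 0.0
```

{"op": "carry_out", "data": {"rows": [[[0,0,1,0,0,0,70],[0,0,2,0,0,0,70],[0,0,2,0,0,0,70]]]}}

```text
clock: 4.6
tool_pos: [514.1, -14.2, 212.2]
tool_rot: [-0.0, 0.59, 0.808, -0.0]
force: [0.3, 0.3, 0.7]
opening: 0.819
grasp_force: 0.0
```

{"op": "carry_out", "data": {"rows": [[[0,0,1,0,0,0,70],[0,0,2,0,0,0,70],[0,0,2,0,0,0,70]]]}}

```text
clock: 4.9
tool_pos: [514.1, -14.3, 210.1]
tool_rot: [-0.0, 0.59, 0.807, -0.0]
force: [-0.4, -0.1, 0.4]
opening: 0.821
grasp_force: 0.0
```

{"op": "carry_out", "data": {"rows": [[[0,0,1,0,0,0,70],[0,0,2,0,0,0,70],[0,0,2,0,0,0,70]]]}}

```text
clock: 5.2
tool_pos: [514.1, -14.2, 208.2]
tool_rot: [-0.0, 0.59, 0.807, -0.0]
force: [-0.9, -0.3, -0.2]
opening: 0.818
grasp_force: 0.0
```

{"op": "carry_out", "data": {"rows": [[[0,0,1,0,0,0,70],[0,0,2,0,0,0,70],[0,0,2,0,0,0,70]]]}}

```text
clock: 5.5
tool_pos: [514.2, -14.3, 206.3]
tool_rot: [0.0, 0.59, 0.807, -0.0]
force: [-0.5, -0.4, 2.0]
opening: 0.818
grasp_force: 1.1
```

{"op": "carry_out", "data": {"rows": [[[0,0,1,0,0,0,70],[0,0,2,0,0,0,70],[0,0,2,0,0,0,70]]]}}

```text
clock: 5.8
tool_pos: [514.2, -14.3, 204.7]
tool_rot: [0.0, 0.59, 0.808, 0.0]
force: [-1.6, 0.2, 7.5]
opening: 0.818
grasp_force: 3.2
```

Run:
```python
from m import *
I=shoot("5")
for i in range(3):
    s=robot.state();print(s["clock"],np.array(s["tool_pos"]),np.array(s["force"]),np.array(s["wrist_torque"]));robot.get_image("side")
a=cv2.resize(I["side"]["frame"][140:220,260:340],None,fx=7,fy=7,interpolation=cv2.INTER_CUBIC)
cv2.imwrite("pics/c_side5.png",a)
```

```text
5.9 [514.2 -14.3 204.7] [-0.7  0.8  6.8] [ 0.   0.5 -0. ]
5.95 [514.2 -14.3 204.7] [-1.1  0.8  5.7] [0.  0.4 0. ]
6.0 [514.2 -14.3 204.7] [-1.   0.4  6.2] [-0.   0.5 -0. ]
```

View pics/c_side5.png

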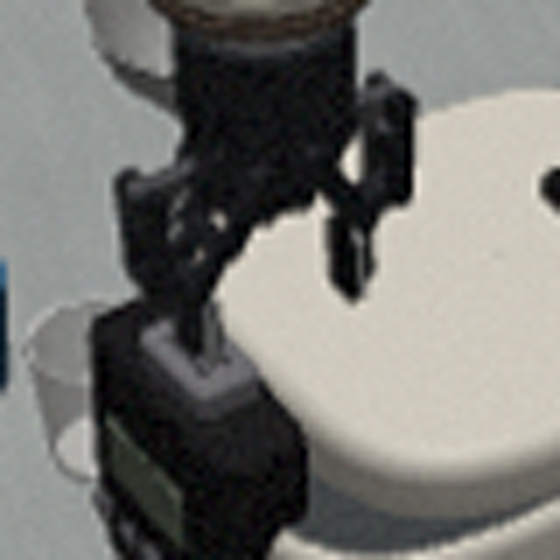

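{"op": "carry_out", "data": {"rows": [[[0,0,1,0,0,0,70],[0,0,2,0,0,0,70],[0,0,2,0,0,0,70]]]}}

```text
clock: 6.35
tool_pos: [514.2, -14.3, 202.7]
tool_rot: [0.0, 0.59, 0.808, 0.0]
force: [-1.8, 1.5, 7.4]
opening: 0.82
grasp_force: 3.5
```

{"op": "carry_out", "data": {"rows": [[[0,0,1,0,0,0,70],[0,0,2,0,0,0,70],[0,0,2,0,0,0,70],[0,0,2,0,0,0,70]]]}}

```text
clock: 6.75
tool_pos: [514.2, -14.3, 200.8]
tool_rot: [0.0, 0.59, 0.807, 0.0]
force: [-2.1, -0.1, 6.6]
opening: 0.818
grasp_force: 3.6
```

{"op": "carry_out", "data": {"rows": [[[0,0,1,0,0,0,70],[0,0,1,0,0,0,70],[0,0,1,0,0,0,70]]]}}

```text
clock: 7.05
tool_pos: [514.2, -14.3, 199.9]
tool_rot: [0.0, 0.59, 0.807, 0.0]
force: [-3.0, 0.2, 8.7]
opening: 0.821
grasp_force: 4.1
```

```bash
cat > v.py <<'E'
from m import *
I=shoot("t")
for i in range(2):
    s=robot.state();print(s["clock"],np.array(s["tool_pos"]),np.array(s["force"]),[round(x,2) for x in s["wrist_torque"]]);robot.get_image("side")
a=cv2.resize(I["side"]["frame"][140:240,260:390],None,fx=6,fy=6,interpolation=cv2.INTER_CUBIC)
cv2.imwrite(f"pics/{sys.argv[1]}.png",a)
E
python3 v.py s6
```

```text
7.15 [514.1 -14.3 199.9] [-3.1  0.5  6.9] [np.float64(0.06), np.float64(0.56), np.float64(-0.07)]
7.2 [514.2 -14.3 199.9] [-2.5 -0.1  8.3] [np.float64(0.07), np.float64(0.55), np.float64(-0.04)]
```

View pics/s6.png

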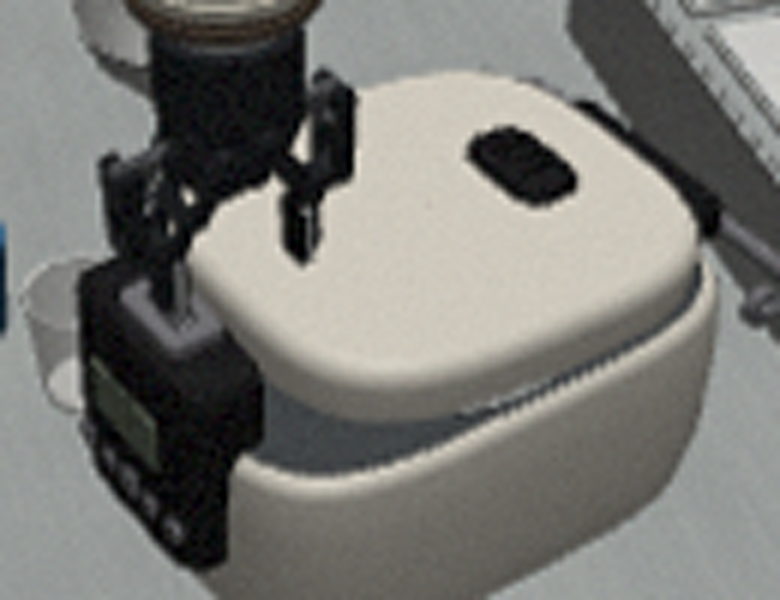

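Run:
```python
import cv2,numpy as np
f={k:cv2.imread(f"pics/side{k}.png",0) for k in("3","5","t")}
for c in (316,326,345): 
    for k in f: print(c,k,f[k][196:232:2,c])
a,b=[cv2.resize(f[k][140:240,290:390],None,fx=4,fy=4) for k in("5","t")]
cv2.imwrite("pics/cmp.png",np.hstack([a,b]))
```

```text
316 3 [199 199 202 200 191 152 112  93  87  64  61  88 200 152 115 114 109 106]
316 5 [202 200 199 200 193 158 111  98  90  64  66  86 204 155 119 114 109 104]
316 t [198 206 191 152 110 101  95  69  72  66  68  86 202 154 113 116 110 108]
326 3 [198 199 199 198 204 166 118  97  98  67 111 179 137 117 113 110 102 102]
326 5 [202 203 202 203 207 172 125  99  96  64 114 184 139 114 114 109 107 104]
326 t [201 202 208 177 131 108 102  79  66  69 113 184 134 116 113 112 106 104]
345 3 [200 194 168 124  99  94 143 173 127 110 109 104 103 102 102 100  97  97]
345 5 [200 200 166 127  99  95 147 176 125 110 111 107 104 101 100 101  98  97]
345 t [193 158 114 103 100 110 146 175 125 114 110 107 104 103 102  99 100  99]
```

View pics/cmp.png

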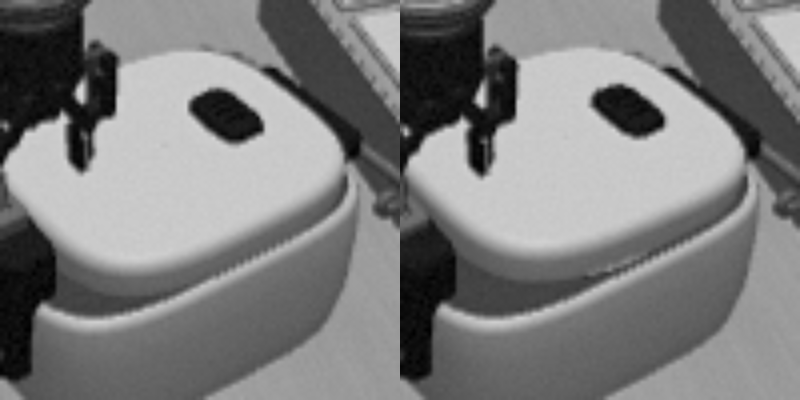

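```bash
python3 -c "
from station import robot
print(robot.close_job())"
```

```text
the job is handed in; nothing more can be done
None
```

The job is handed in: one finger is still pressing the catch down, and the lid is trapped under the other finger, open a crack of roughly 15 mm at the front (seen in the side picture).

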